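# Move the wash bottle aside and trim the inner knob of a dual dial

### The job

The wash bottle stands in front of the sloping control box: stand it upright in the empty white card tray at the left, keeping it upright on the way. Then turn only the small inner knob of the box's double dial clockwise until its pointer stands at the long index mark at the top of the scale, without turning the outer ring. Leave the gas tester and the tape roll where they lie, let go of everything, and leave the bottle standing in the tray.

Things in the scene. Friction and masses are not known exactly. Their poses are not given: they have to be found in the camera images.
- control_box: Fixed grey wedge-shaped control box, 160 mm wide (y), 115 deep (x), 35 high at its front (-x side), 107 at the back. Origin: centre of underside, z up. Its face rises 35 degrees towards +x, so the face's normal leans 35 degrees from vertical to the front. The double dial's axis, square to the face, meets it at mid-width, 66 up the slope from the front edge. The rest of the face is under 10 high.
- fine_knob (a joint): Angle of the small inner knob, rad; grows clockwise (looking at the face); 0 = pointer at the long raised index mark on the up-slope side of the scale. Starts between -1.3 and -0.6; stops at -1.7 and 1.7. Stays where it is left; about 0.04 N m turns it.
- knob_grip (a point): Grip point of the inner knob, on the dial axis, 43 mm above the face and 22.5 above the outer ring's top. The knob is a black bar 44 long, 18 thick, on a disc 46 across; the bar's flat sides reach from the disc (6.5 above the ring's top) to 36.5 above the ring's top. Turns with the knob: x along the bar to its pointer end, y across the 18 mm, z out of the face along the dial axis.
- coarse_ring (a joint): Angle of the outer ring, rad; grows clockwise seen looking at the face; 0 = its lug at the top. It is to stay as it starts (between -0.5 and 0.5). It turns easily (0.03 N m) if touched.
- ring_lug (a point): Point on the top of the outer ring's finger lug, 39 mm from the dial axis. The ring is a ribbed aluminium ring 77 mm across (88 mm over the lug); its top lies 20.5 mm above the face. Turns with the ring; x axis radially out, z out of the face.
- wash_bottle: Loose white wash bottle, about 0.32 kg, 200 mm tall with its red spout. Round body 62 across up to 99 high, then a shoulder (52 across at 120 high, 30 at 136); red round cap 30 across from 138 to 158; above it the slim spout, bent towards the bottle's -y. Origin on the underside, 23 mm to the -y side of the body's axis; z up. Its axis is about 50 mm before the control box.
- bottle_foot (a point): Centre of the underside of the bottle's round body (on its axis). Axes as the bottle's.
- bottle_neck (a point): Point on the bottle's axis in the cap/neck, 150 mm above its underside. Fingers closing along the bottle's own x axis clear the spout. Axes as the bottle's.
- card_tray: Fixed open white card tray, 115 mm (x) by 130 mm (y), 48 mm tall, floor 2 mm and walls 2 to 3 mm thick. Origin: centre of its underside, z up. Empty; at the robot's left. (A similar fixed tray farther off holds two black rods and is not meant.)
- gas_tester: Loose black handheld gas tester with a grey display, 64 x 168 x 22 mm, lying on its back; bystander. Origin: centre of its underside.
- tape_roll: Loose roll of amber tape lying flat, 66 mm across, 20 mm tall; bystander. Origin: centre of its underside.
Mind the look-alikes: they are no part of the job. Leave any blue look-alike of the wash_bottle alone.

How it is judged:
By the outcome, as a careful person would: the job done as asked, in the order asked, and still so for the second after the job is handed in, with the robot touching nothing.
It also fails if it takes over 51 s, if anything falls off the work surface, if the arm or the gripper's body presses on something with over 40 N, if the wrist force passes 120 N, or if a joint passes its speed limit or range.

### The arm

A 6-joint arm with a two-finger parallel gripper is mounted at the origin on a cart in front of the work surface, level with it; the furniture and walls round the work are solid. World frame = base frame: x ahead of the robot, y to its left, z up, the work surface at z = 0. Lengths are in m, angles in rad, forces in N, time in s.
With the tool pointing down it reaches from about 0.375 to 0.9 m from the base axis. Payload 3.1 kg.
Tool frame: the origin (TCP) lies between the finger pads; the fingertips stand 22 mm ahead of it and the grasp point (between the pads) lies 3 mm ahead of it; z points along the fingers, y is the line along which they close (so a half turn about z gives the same grasp; the last joint's range is limited). The gripper opens to 87 mm and grips with 3 to 60 N. Pads are 19 mm wide; open, the fingers measure 117 mm over their backs; the gripper's body (75 mm by 190 mm) begins 51 mm behind the grasp point.
Start: joints at [-1.429, 0.527, 1.433, -0, 1.181, -0.178], TCP at [0.197, -0.593, 0.245] pointing down, gripper open.
Joint ranges: [-3.08, 3.08], [-0.75, 2.2], [0.22, 2.44], [-1.43, 4.57], [0, 2.65], [-2.85, 2.85]. Speed limits (rad/s): [2.79, 2.79, 3.14, 3.14, 3.14, 3.14].

### API

Orientations are given as a unit quaternion [x, y, z, w].
In Python, from rig import robot gives the robot as it stands.
- The arm moves only by the tool move_arm, never from a script. Its argument "series" is text: rows parted by semicolons, each of 6 numbers parted by spaces: the shift along the tool's x, y, z in mm, then the turn, a rotation vector about the tool's x, y, z in degrees. In form: dx dy dz ax ay az; .... A call has 1 to 8 rows; each row is the pose to reach, as a shift and turn from the pose commanded when the call began, along the tool's axes at that moment; what a row does not reach only later rows make up. A row lasts 1/12 s, in which the tool goes at most 41.7 mm and 7.16 degrees, less where a joint would pass 70% of its speed; a pose out of reach is approached as far as the arm can. A call with a gripper value outside its range is refused whole. "jaw" is the opening, from 0 (shut) to 1 (fully open), set as the call begins (left out, the last holds). The fingers move at their own pace and stop on an object; "newtons" is the grip in N (left out, the last holds). Time passes only in rows, so rows that repeat a pose let the fingers close. It gives the time, the measured TCP pose, the force, the opening and the grip force at its end, in the units of the state.
- robot.get_obs(): the state, without advancing time (a new reading comes with each control period).
- robot.camera(name): name is "scene" or "top" or "wrist"; returns a dict with "img" (400x640x3 uint8, red, green, blue), "mtx" (3x3 intrinsics, pixels), "world_to_cam" (4x4, takes a point from world to camera coordinates). Camera axes: x right, y down, z forward; pixel columns grow to the right and rows downward; lengths in m; the calibration is good to about 2 mm. A picture is of the moment at which its call begins. There is no depth.
- robot.hand_in(): hands the job in; it is judged then, once.
Trained networks look in a picture, given as the dict that the camera call returned (one of the last four; its "shot" number tells which), for a name from the list of things; names that differ only in an ending like _2 or _b are one class to them, and where a whole thing is asked for, a point or a joint stands for the part that bears it (a point fixed in the world has none). Each returns a list of dicts, best first, with "p" (0 to 1); they miss things now and then, are a little off and sometimes report something else, mostly with a low value. They report only what shows in the picture. A call takes as long as a camera call. They do not tell look-alikes from the thing itself.
- robot.search_frame(picture, thing): "xyz" ([x, y, z] in m, in world coordinates, good to about 4 mm: the middle of the surface that is visible of it).
- robot.tip_of(picture, thing): "xyz" ([x, y, z] in m, in world coordinates, good to about 4 mm: a listed point, or the origin of a listed thing).
The state is a dict: "time": time; "q": joint angles; "joint_velocities": joint speeds; "joint_torque": joint torques, N m; "position": TCP position; "tool_rot": TCP orientation; "ft_force": force on the tool from outside, world axes, zero at the start; "moment": the same for the moment, N m; "grip_width": finger opening in m; "grip_force": force on a finger pad.
Only numpy, scipy, OpenCV 4.12 (cv2) and the standard library are available. Lean on these libraries where they do the work, as an engineer would, in place of code of your own. Each camera call takes 0.05 s, during which the arm holds its last target. There are 200 camera calls.

## Working session

There is one attempt and no reset: what is moved stays moved. The work goes in short steps, Python scripts to look and compute and a tool call to move; the robot and the scene stay as the last step left them, time stands still between calls to the robot, and variables do not carry over. Pictures are saved under pics/ and viewed, at most 10 in all, crops included, and the job is handed in when it is done.

Besides the shell and the picture viewer there is one more tool, called after "Request:" as name(argument=value, ...) on one line, values as JSON. move_arm: Moves the arm, as the interface text tells. Its arguments: {"type":"object","properties":{"series":{"type":"string"},"jaw":{"type":"number"},"newtons":{"type":"number"}},"required":["series"]}

```bash
mkdir -p pics; cat > h.py <<'E'
from rig import robot
import numpy as np, cv2
from scipy.spatial.transform import Rotation as R
def snap(n,f=None):
    p=robot.camera(n)
    if f: cv2.imwrite('pics/'+f,p['img'][:,:,::-1])
    return p
def proj(p,X):
    X=np.atleast_2d(X); c=(p['world_to_cam']@np.c_[X,np.ones(len(X))].T)[:3]
    u=p['mtx']@c; return (u[:2]/u[2]).T
def rel(pos,Rt):
    "shift/turn from present pose in tool axes"
    o=robot.get_obs(); R0=R.from_quat(o['tool_rot'])
    return np.round(R0.inv().apply(np.array(pos)-o['position'])*1000,1), np.round((R0.inv()*Rt).as_rotvec(degrees=True),1)
E
python3 - <<'E'
from h import *
for c in ['scene','top']:
    p=snap(c,c+'1.png')
    for t in ['control_box','knob_grip','ring_lug','bottle_foot','bottle_neck','wash_bottle','card_tray','gas_tester','tape_roll']:
        print(c,t,[(np.round(d['xyz'],3).tolist(),round(d['p'],2)) for d in robot.tip_of(p,t)[:3]])
print(robot.get_obs())
E
```

```text
scene control_box []
scene knob_grip [([0.651, 0.062, -0.001], 0.31)]
scene ring_lug []
scene bottle_foot [([0.3, -0.263, -0.001], 0.82), ([0.29, -0.363, 0.001], 0.57)]
scene bottle_neck [([0.287, -0.355, 0.15], 0.72), ([0.294, -0.258, 0.149], 0.67)]
scene wash_bottle [([0.271, -0.34, 0.002], 0.82), ([0.3, -0.238, 0.002], 0.7), ([0.565, 0.441, -0.001], 0.35)]
scene card_tray [([0.436, 0.368, 0.001], 0.82)]
scene gas_tester [([0.652, 0.063, -0.006], 0.94), ([0.564, 0.44, -0.0], 0.65)]
scene tape_roll [([0.564, 0.44, -0.0], 0.59)]
top control_box [([0.477, -0.332, 0.003], 0.56)]
top knob_grip [([0.468, -0.305, 0.108], 0.45)]
top ring_lug [([0.486, -0.343, 0.111], 0.71)]
top bottle_foot [([0.292, -0.261, -0.002], 0.82), ([0.408, -0.244, 0.0], 0.72), ([0.426, -0.24, 0.004], 0.64)]
top bottle_neck [([0.427, -0.241, 0.153], 0.84), ([0.295, -0.261, 0.15], 0.69), ([0.288, -0.356, 0.147], 0.6)]
top wash_bottle [([0.274, -0.342, -0.004], 0.93), ([0.302, -0.24, -0.002], 0.89), ([0.465, -0.306, 0.108], 0.7)]
top card_tray [([0.437, 0.365, -0.002], 0.75)]
top gas_tester [([0.655, 0.058, -0.0], 0.96)]
top tape_roll [([0.564, 0.441, -0.003], 0.71)]
{'time': 1.0, 'q': array([-1.42845501e+00,  5.27476662e-01,  1.43269748e+00, -1.17960534e-05,
        1.18136510e+00, -1.78471658e-01]), 'joint_velocities': array([ 1.86072478e-04, -5.30827462e-05, -2.41894146e-04, -8.91528278e-06,
        1.57796066e-03, -4.61228183e-04]), 'joint_torque': array([-6.16779425e-05, -4.40018749e+01, -1.76990622e+01,  6.33134041e-02,
        5.04646346e-02, -1.13118858e-05]), 'position': array([ 0.19712651, -0.59308682,  0.24456356]), 'tool_rot': array([ 9.87162083e-01,  1.59721700e-01, -5.93803036e-06,  2.66045094e-05]), 'ft_force': array([-0.50038231, -0.48019862,  0.64195593]), 'moment': array([-0.01222344,  0.00948873, -0.02106924]), 'grip_force': 0.0, 'grip_width': 0.08690592794656754}
```

View pics/scene1.png

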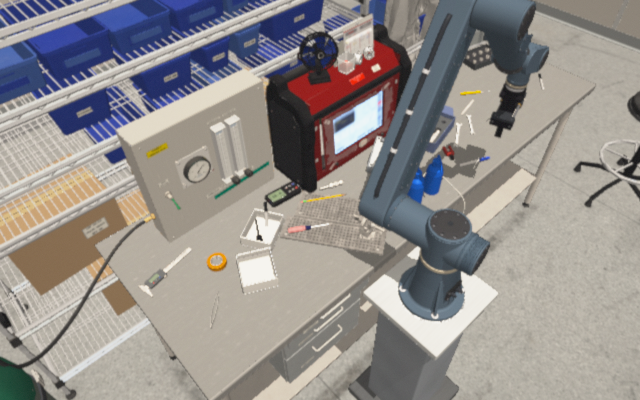

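View pics/top1.png

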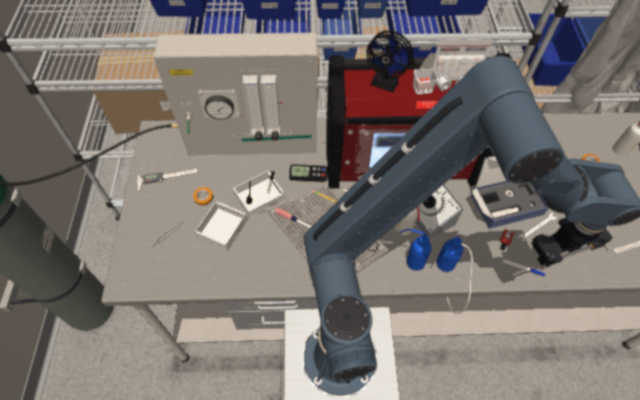

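The scene shows two blue look-alike bottles at (418,180) and (433,175). The arm hides the box and the white bottle; in the top view the box is at about (435,205). The empty tray is at (257,270) in the scene view and (220,225) in the top view. I'll raise the wrist to get a look at the box.

```bash
python3 - <<'E'
from h import *
o=robot.get_obs(); print(R.from_quat(o['tool_rot']).as_matrix().round(3))
for yaw in (0,): 
  print(rel([0.33,-0.38,0.45],R.from_quat(o['tool_rot'])))
p=snap('wrist'); W=np.linalg.inv(p['world_to_cam']); print(W.round(3),p['mtx'])
E
```

```text
[[ 0.949  0.315 -0.   ]
 [ 0.315 -0.949 -0.   ]
 [-0.     0.    -1.   ]]
(array([ 193.3, -160.3, -205.4]), array([0., 0., 0.]))
[[ 0.315 -0.91  -0.27   0.27 ]
 [-0.949 -0.302 -0.089 -0.569]
 [-0.     0.284 -0.959  0.384]
 [ 0.     0.     0.     1.   ]] [[346.64172463   0.         321.84794511]
 [  0.         346.64172463 200.01061696]
 [  0.           0.           1.        ]]
```

Request:
move_arm(series="0 0 -205 0 0 0;60 -50 -205 0 0 0;193 -160 -205 0 0 0;193 -160 -205 0 0 0;193 -160 -205 0 0 0;193 -160 -205 0 0 0;193 -160 -205 0 0 0;193 -160 -205 0 0 0", jaw=1)

```text
time: 1.72
position: [0.3235, -0.3894, 0.4438]
tool_rot: [0.987, 0.159, 0.0, 0.0]
ft_force: [1.1, -1.0, 0.2]
grip_width: 0.0875
grip_force: 0.0
```

```bash
python3 - <<'E'
from h import *
print(robot.get_obs()['position'])
for c in ['wrist','top']:
    p=snap(c,c+'2.png')
    for t in ['control_box','knob_grip','ring_lug','bottle_foot','bottle_neck','wash_bottle','card_tray']:
        print(c,t,[(np.round(d['xyz'],3).tolist(),round(d['p'],2)) for d in robot.tip_of(p,t)[:4]])
E
```

```text
[ 0.32354279 -0.38942327  0.4437655 ]
wrist control_box [([0.478, -0.331, 0.0], 0.92), ([0.462, -0.304, 0.1], 0.65)]
wrist knob_grip [([0.46, -0.304, 0.101], 0.66)]
wrist ring_lug []
wrist bottle_foot [([0.297, -0.263, 0.002], 0.97), ([0.427, -0.243, 0.0], 0.6), ([0.294, -0.359, 0.001], 0.56)]
wrist bottle_neck [([0.299, -0.259, 0.15], 0.85), ([0.426, -0.241, 0.149], 0.7), ([0.286, -0.357, 0.152], 0.65)]
wrist wash_bottle [([0.404, -0.246, 0.0], 0.92), ([0.273, -0.342, 0.005], 0.74), ([0.476, -0.33, 0.002], 0.56)]
wrist card_tray []
top control_box [([0.478, -0.331, -0.001], 0.7)]
top knob_grip [([0.468, -0.308, 0.105], 0.74)]
top ring_lug [([0.484, -0.342, 0.109], 0.55)]
top bottle_foot [([0.424, -0.239, -0.001], 0.59), ([0.292, -0.359, -0.002], 0.59), ([0.293, -0.262, -0.002], 0.58)]
top bottle_neck [([0.427, -0.238, 0.151], 0.89), ([0.297, -0.259, 0.147], 0.76), ([0.288, -0.356, 0.146], 0.64)]
top wash_bottle [([0.274, -0.338, -0.0], 0.89), ([0.3, -0.24, -0.002], 0.71), ([0.406, -0.243, -0.002], 0.6)]
top card_tray [([0.433, 0.365, 0.002], 0.84)]
```

View pics/wrist2.png

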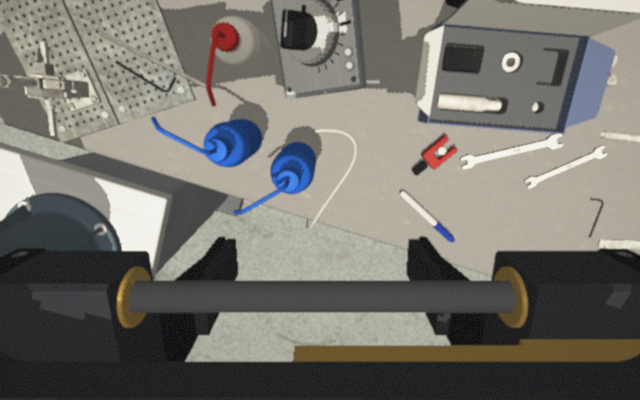

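The white bottle's red cap is at (225,38), with its spout running to (212,103). The dial box is at (318,45), and the blue look-alikes are at (235,143) and (293,167). The networks' fix on the white bottle agrees with this. I'll check the bottle's yaw from the spout and plan the grasp.

```bash
python3 - <<'E'
from h import *
p=snap('wrist'); ax=np.array([.427,-.240])
print(proj(p,[[*ax,.0],[*ax,.158]]))
# spout tip ray at pixel (212,103), at several heights
W=np.linalg.inv(p['world_to_cam']); d=W[:3,:3]@np.linalg.inv(p['mtx'])@[212,103,1]
for z in (.16,.175,.195):
    X=W[:3,3]+d*(z-W[2,3])/d[2]; v=X[:2]-ax; print(z,X,np.degrees(np.arctan2(-v[1],-v[0])),np.hypot(*v))
a=np.radians(11.5-90); y=np.array([np.cos(a),np.sin(a),0]);z=np.array([0,0,-1.]);Rt=R.from_matrix(np.c_[np.cross(y,z),y,z])
for h in (.26,.156): print(rel([*ax,h],Rt))
print(robot.get_obs()['q'].round(3))
E
```

```text
[[250.23098166  50.6586578 ]
 [222.11791909  32.4366141 ]]
0.16 [ 0.34949403 -0.24722519  0.16      ] 5.325779169571573 0.07784201469313491
0.175 [ 0.35115668 -0.251507    0.175     ] 8.627160541668541 0.07671127711409112
0.195 [ 0.35337356 -0.25721609  0.195     ] 13.161019526365145 0.07561247987299048
(array([ 146.5, -110.9,  182.6]), array([-0. ,  0. ,  6.9]))
(array([ 146.5, -110.8,  286.6]), array([-0. ,  0. ,  6.9]))
[-1.101  0.183  1.419  0.     1.54   0.149]
```

Request:
move_arm(series="70 -55 60 0 0 3;146.5 -111 120 0 0 7;146.5 -111 182 0 0 7;146.5 -111 182 0 0 7;146.5 -111 182 0 0 7;146.5 -111 182 0 0 7;146.5 -111 182 0 0 7;146.5 -111 182 0 0 7")

```text
time: 3.23
position: [0.4264, -0.2371, 0.2583]
tool_rot: [0.995, 0.101, -0.002, -0.002]
ft_force: [-0.4, -0.3, -0.6]
grip_width: 0.0869
grip_force: 0.0
```

```bash
python3 - <<'E'
from h import *
p=snap('wrist','w3.png')
for t in ['bottle_neck','knob_grip','ring_lug','control_box']:
    print(t,[(np.round(d['xyz'],3).tolist(),round(d['p'],2)) for d in robot.tip_of(p,t)[:4]])
a=np.radians(11.5-90); y=np.array([np.cos(a),np.sin(a),0]);z=np.array([0,0,-1.]);Rt=R.from_matrix(np.c_[np.cross(y,z),y,z])
print(rel([.427,-.24,.156],Rt)); print(robot.get_obs()['position'])
E
```

```text
bottle_neck [([0.424, -0.238, 0.15], 0.93), ([0.299, -0.26, 0.149], 0.81)]
knob_grip [([0.461, -0.306, 0.104], 0.66)]
ring_lug [([0.48, -0.346, 0.109], 0.82)]
control_box [([0.478, -0.331, 0.001], 0.89)]
(array([ -0.6,  -2.3, 106.5]), array([ 0.2, -0.1, -0.2]))
[ 0.42767738 -0.24175739  0.26249841]
```

View pics/w3.png

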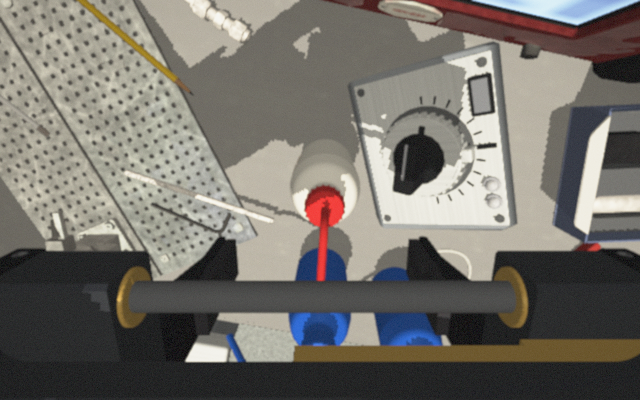

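The cap, at (325,205), is centred between the fingers and the spout points straight back. The dial is at (425,150), with its long index mark at (488,146). I'll descend and grip.

Request:
move_arm(series="-0.6 -1.5 40 0 0 0;-0.6 -1.5 75 0 0 0;-0.6 -1.5 105 0 0 0;-0.6 -1.5 106 0 0 0;-0.6 -1.5 106 0 0 0;-0.6 -1.5 106 0 0 0;-0.6 -1.5 106 0 0 0")

```text
time: 4.07
position: [0.4275, -0.2399, 0.1569]
tool_rot: [0.995, 0.099, 0.002, 0.002]
ft_force: [0.0, 0.0, 0.8]
grip_width: 0.0871
grip_force: 0.0
```

Request:
move_arm(series="0 0 0 0 0 0;0 0 0 0 0 0;0 0 0 0 0 0;0 0 0 0 0 0;0 0 0 0 0 0;0 0 0 0 0 0;0 0 0 0 0 0;0 0 0 0 0 0", jaw=0, newtons=30)

```text
time: 4.73
position: [0.4262, -0.2383, 0.1546]
tool_rot: [0.995, 0.099, -0.0, -0.0]
ft_force: [-0.3, 0.2, 0.7]
grip_width: 0.0419
grip_force: 0.0
```

Request:
move_arm(series="0 0 -10 0 0 0;0 0 -25 0 0 0;0 0 -50 0 0 0;0 0 -80 0 0 0;0 0 -110 0 0 0;0 0 -140 0 0 0;0 0 -140 0 0 0;0 0 -140 0 0 0")

```text
time: 5.4
position: [0.4265, -0.2386, 0.2955]
tool_rot: [0.995, 0.099, 0.001, 0.001]
ft_force: [-0.2, 0.2, -3.6]
grip_width: 0.0283
grip_force: 29.9
```

```bash
python3 - <<'E'
from h import *
p=snap('wrist'); p=snap('scene','s4.png')
o=robot.get_obs(); print(o['position'],o['grip_width'],o['ft_force'],o['q'].round(2))
ps=[]
for c in ('top','scene'):
    q=snap(c)
    print([(d['xyz'],d['p']) for d in robot.tip_of(q,'card_tray')])
Rt=R.from_quat(o['tool_rot'])
print(rel([.435,.3655,.30],Rt), Rt.as_matrix().round(3))
E
```

```text
[ 0.42503321 -0.237268    0.29294779] 0.02839428569640029 [ 0.19397142 -0.45980142 -3.59138642] [-0.74  0.28  1.71  0.    1.16  0.63]
[([0.433, 0.3673, 0.0003], 0.69)]
[([0.4333, 0.3641, 0.0052], 0.91)]
(array([ 128.3, -589.5,   -5.5]), array([ 0., -0., -0.])) [[ 0.98   0.197 -0.003]
 [ 0.197 -0.98   0.003]
 [-0.002 -0.003 -1.   ]]
```

View pics/s4.png

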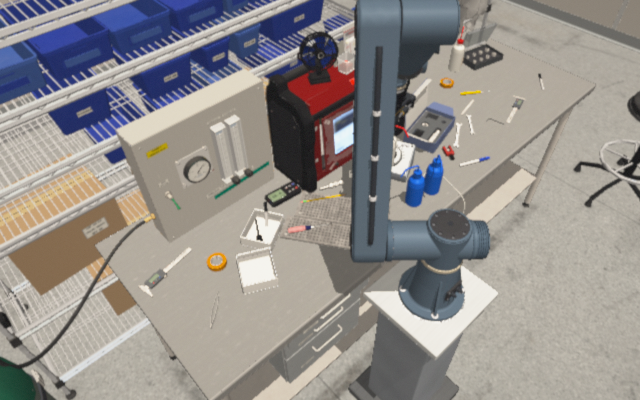

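The scene shows the bottle lifted behind the arm, with the tray still empty at (257,270). The fingers were still closing when the lift began, so I'll check where on the cap the grip sits.

```bash
python3 - <<'E'
from h import *
p=snap('wrist')
for t in ['bottle_neck','bottle_foot','wash_bottle']:
    print(t,[(np.round(d['xyz'],3).tolist(),round(d['p'],2)) for d in robot.tip_of(p,t)[:3]])
cv2.imwrite('pics/w5.png',p['img'][:,:,::-1])
q=snap('top')
for t in ['bottle_neck','bottle_foot']:
    print(t,[(np.round(d['xyz'],3).tolist(),round(d['p'],2)) for d in robot.tip_of(q,t)[:3]])
o=robot.get_obs(); print(o['position'],o['ft_force'],o['moment'])
E
```

```text
bottle_neck [([0.299, -0.257, 0.148], 0.83), ([0.428, -0.237, 0.269], 0.57)]
bottle_foot [([0.293, -0.357, -0.003], 0.69)]
wash_bottle []
bottle_neck [([0.288, -0.356, 0.147], 0.82), ([0.428, -0.238, 0.272], 0.71), ([0.298, -0.262, 0.146], 0.67)]
bottle_foot [([0.424, -0.237, 0.122], 0.89), ([0.292, -0.358, 0.001], 0.75), ([0.296, -0.26, -0.003], 0.57)]
[ 0.4262002  -0.23833934  0.29451603] [-0.54032508  0.01409876 -3.01364159] [ 0.02405089 -0.06733219 -0.07013954]
```

View pics/w5.png

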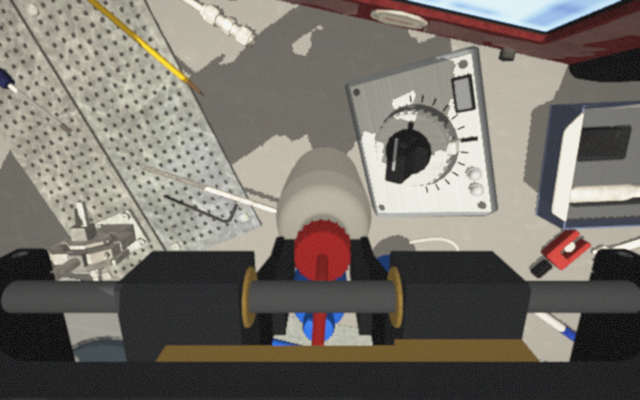

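The bottle is upright and held, but the pads only reach the top 7 mm or so of the cap (TCP about 173 mm above the foot). I'll set it down and regrip lower.

Request:
move_arm(series="0 0 30 0 0 0;0 0 65 0 0 0;0 0 95 0 0 0;0 0 108 0 0 0;0 0 114 0 0 0;0 0 118 0 0 0;0 0 118 0 0 0;0 0 118 0 0 0")

```text
time: 6.72
position: [0.427, -0.2391, 0.1776]
tool_rot: [0.995, 0.099, 0.001, 0.001]
ft_force: [-0.3, -0.4, -2.8]
grip_width: 0.0284
grip_force: 30.0
```

```bash
python3 - <<'E'
from h import *
o=robot.get_obs(); print(o['position'],o['ft_force'],o['moment'])
p=snap('top'); print([(d['xyz'],d['p']) for t in ['bottle_neck','bottle_foot'] for d in robot.tip_of(p,t)])
E
```

```text
[ 0.42698609 -0.23905236  0.17758791] [-0.27196098 -0.40709342 -2.82525942] [0.00719062 0.01275108 0.02456635]
[([0.2968, -0.2608, 0.146], 0.88), ([0.4312, -0.2398, 0.154], 0.76), ([0.2848, -0.3535, 0.1475], 0.7), ([0.291, -0.3597, -0.0009], 0.87), ([0.2928, -0.2631, -0.0031], 0.63), ([0.4298, -0.2401, 0.0051], 0.61)]
```

Request:
move_arm(series="0 0 1 0 0 0;0 0 2 0 0 0;0 0 3 0 0 0;0 0 4 0 0 0;0 0 4 0 0 0")

```text
time: 7.28
position: [0.4269, -0.2392, 0.1749]
tool_rot: [0.995, 0.099, 0.001, 0.001]
ft_force: [-2.8, 0.0, 11.7]
grip_width: 0.0285
grip_force: 30.0
```

Contact made. Open, lower, close with time to settle.

Request:
move_arm(series="0 0 -1 0 0 0;0 0 -1 0 0 0;0 0 -1 0 0 0;0 0 -1 0 0 0;0 0 -1 0 0 0;0 0 8 0 0 0;0 0 18 0 0 0;0 0 18 0 0 0", jaw=1)

```text
time: 7.95
position: [0.4252, -0.2375, 0.1527]
tool_rot: [0.995, 0.099, -0.001, -0.001]
ft_force: [0.1, 0.5, 0.0]
grip_width: 0.0739
grip_force: 0.0
```

Request:
move_arm(series="0 0 0 0 0 0;0 0 0 0 0 0;0 0 0 0 0 0;0 0 0 0 0 0;0 0 0 0 0 0;0 0 0 0 0 0;0 0 0 0 0 0;0 0 0 0 0 0", jaw=0, newtons=30)

```text
time: 8.62
position: [0.4262, -0.2384, 0.1548]
tool_rot: [0.995, 0.099, 0.0, 0.0]
ft_force: [-0.4, -0.5, 0.4]
grip_width: 0.0359
grip_force: 0.3
```

Request:
move_arm(series="0 0 0 0 0 0;0 0 0 0 0 0;0 0 0 0 0 0;0 0 0 0 0 0")

```text
time: 8.95
position: [0.4264, -0.2386, 0.1547]
tool_rot: [0.995, 0.099, 0.0, 0.0]
ft_force: [-0.0, 0.7, -1.1]
grip_width: 0.0305
grip_force: 24.5
```

Request:
move_arm(series="0 0 -8 0 0 0;0 0 -25 0 0 0;0 0 -50 0 0 0;0 0 -80 0 0 0;0 0 -110 0 0 0;0 0 -135 0 0 0;0 -8 -140 0 0 0;4 -20 -140 0 0 0")

```text
time: 9.62
position: [0.4262, -0.2182, 0.296]
tool_rot: [0.995, 0.098, 0.001, 0.001]
ft_force: [1.1, 0.6, -3.4]
grip_width: 0.0304
grip_force: 26.6
```

Request:
move_arm(series="5 -24 0 0 0 0;11 -52 0 0 0 0;18 -84 0 0 0 0;25 -116 0 0 0 0;32 -148 0 0 0 0;39 -180 0 0 0 0;46 -212 0 0 0 0;53 -244 0 0 0 0")

```text
time: 10.28
position: [0.4268, 0.0347, 0.2922]
tool_rot: [0.995, 0.099, -0.003, -0.001]
ft_force: [0.6, 0.3, -3.4]
grip_width: 0.03
grip_force: 27.1
```

Request:
move_arm(series="7 -32 0 0 0 0;14 -64 0 0 0 0;21 -96 0 0 0 0;28 -128 0 0 0 0;35 -160 0 0 0 0;41 -190 0 0 0 0;46 -212 0 0 0 0;50 -230 0 0 0 0")

```text
time: 10.95
position: [0.4301, 0.2692, 0.2918]
tool_rot: [0.995, 0.1, -0.003, 0.0]
ft_force: [0.7, 0.1, -3.5]
grip_width: 0.0303
grip_force: 27.2
```

```bash
python3 - <<'E'
from h import *
o=robot.get_obs(); print(o['position'],o['grip_width'],o['ft_force'],o['q'].round(2))
print(rel([.4335,.3655,.2],R.from_quat(o['tool_rot'])))
E
```

```text
[0.43007406 0.26923896 0.29176525] 0.03026610321324913 [ 0.68952479  0.10693518 -3.51629047] [0.34 0.31 1.66 0.   1.18 1.71]
(array([ 23.2, -93.6,  91.6]), array([0., 0., 0.]))
```

Request:
move_arm(series="6 -24 0 0 0 0;12 -50 0 0 0 0;18 -75 0 0 0 0;22 -88 0 0 0 0;23 -93 0 0 0 0;23 -93 0 0 0 0;23 -93 10 0 0 0;23 -93 10 0 0 0")

```text
time: 11.62
position: [0.4363, 0.3608, 0.2823]
tool_rot: [0.995, 0.099, -0.002, 0.001]
ft_force: [-0.1, -0.0, -3.1]
grip_width: 0.0301
grip_force: 27.7
```

```bash
python3 - <<'E'
from h import *
p=snap('wrist','w6.png'); q=snap('top')
print([(d['xyz'],d['p']) for t in ['card_tray','bottle_neck'] for d in robot.tip_of(p,t)])
print([(d['xyz'],d['p']) for t in ['card_tray','bottle_neck','bottle_foot'] for d in robot.tip_of(q,t)])
o=robot.get_obs(); print(o['position'])
E
```

```text
[([0.4335, 0.3693, 0.0047], 0.76), ([0.4345, 0.3607, 0.277], 0.95)]
[([0.4366, 0.3636, 0.0009], 0.85), ([0.2903, -0.3549, 0.147], 0.91), ([0.296, -0.2601, 0.1474], 0.78), ([0.4368, 0.3617, 0.2796], 0.52), ([0.4352, 0.3611, 0.1266], 0.85), ([0.294, -0.2608, -0.001], 0.69), ([0.289, -0.3573, 0.001], 0.57)]
[0.43813178 0.36238867 0.28503684]
```

View pics/w6.png

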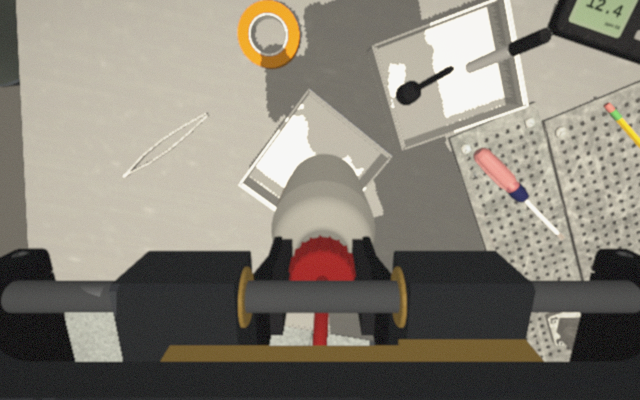

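The bottle hangs over the empty tray, whose walls show at (240,185)–(390,155). The tape roll, gas tester and rod tray are clear of it. I'll lower it.

Request:
move_arm(series="-1 -3 20 0 0 0;-1 -3 50 0 0 0;-1 -3 80 0 0 0;-1 -3 105 0 0 0;-1 -3 117 0 0 0;-1 -3 121 0 0 0;-1 -3 123 0 0 0;-1 -3 123 0 0 0")

```text
time: 12.63
position: [0.437, 0.3658, 0.1622]
tool_rot: [0.995, 0.099, 0.001, -0.0]
ft_force: [-0.4, -0.0, -2.7]
grip_width: 0.0304
grip_force: 27.6
```

Request:
move_arm(series="0 0 1 0 0 0;0 0 2 0 0 0;0 0 3 0 0 0;0 0 3 0 0 0")

```text
time: 12.97
position: [0.4365, 0.3657, 0.1592]
tool_rot: [0.995, 0.099, 0.001, -0.0]
ft_force: [0.3, -0.7, -2.8]
grip_width: 0.0301
grip_force: 27.6
```

Request:
move_arm(series="0 0 1 0 0 0;0 0 2 0 0 0;0 0 3 0 0 0;0 0 3 0 0 0")

```text
time: 13.3
position: [0.4369, 0.3659, 0.1573]
tool_rot: [0.995, 0.099, 0.001, -0.0]
ft_force: [-1.6, -0.5, 7.5]
grip_width: 0.03
grip_force: 28.6
```

Request:
move_arm(series="0 0 -1 0 0 0;0 0 -1 0 0 0;0 0 -1 0 0 0;0 0 -1 0 0 0;0 0 -1 0 0 0;0 0 -1 0 0 0;0 0 -1 0 0 0;0 0 -5 0 0 0", jaw=1)

```text
time: 13.97
position: [0.4358, 0.3652, 0.16]
tool_rot: [0.995, 0.099, -0.001, 0.0]
ft_force: [0.3, 0.7, -0.3]
grip_width: 0.0756
grip_force: 0.0
```

Request:
move_arm(series="0 0 -15 0 0 0;0 0 -40 0 0 0;0 0 -70 0 0 0;0 0 -100 0 0 0;0 0 -130 0 0 0;0 0 -160 0 0 0;-10 40 -180 0 0 0;-20 80 -180 0 0 0")

```text
time: 14.63
position: [0.4349, 0.2882, 0.3453]
tool_rot: [0.995, 0.101, 0.005, -0.002]
ft_force: [1.3, -0.5, 0.5]
grip_width: 0.0869
grip_force: 0.0
```

```bash
python3 - <<'E'
from h import *
p=snap('wrist'); q=snap('scene'); r=snap('top')
print([(d['xyz'],d['p']) for s in (p,q,r) for t in ['bottle_neck','bottle_foot'] for d in robot.tip_of(s,t) if d['xyz'][1]>0])
cv2.imwrite('pics/b7.png',np.hstack([r['img'][80:380,100:500],q['img'][100:400,100:500]])[:,:,::-1])
for s in (q,r):
  for t in ['knob_grip','ring_lug','control_box']:
    print(t,[(np.round(d['xyz'],4).tolist(),round(d['p'],2)) for d in robot.tip_of(s,t)[:3]])
o=robot.get_obs(); print(o['position'],o['q'].round(3))
E
```

```text
[([0.4343, 0.3642, 0.1512], 0.61), ([0.4379, 0.3614, 0.0018], 0.67), ([0.4394, 0.3666, 0.1499], 0.63), ([0.4392, 0.363, 0.0011], 0.83)]
knob_grip []
ring_lug []
control_box []
knob_grip [([0.4654, -0.306, 0.104], 0.55)]
ring_lug [([0.4822, -0.3435, 0.1083], 0.68)]
control_box [([0.4769, -0.3324, 0.0018], 0.86)]
[0.43247254 0.28679938 0.34029161] [0.37  0.277 1.568 0.    1.297 1.742]
```

View pics/b7.png

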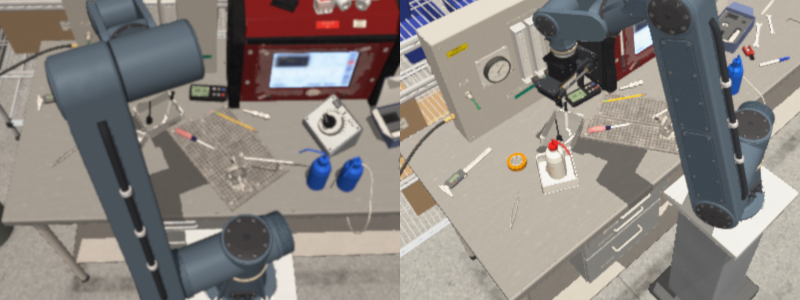

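The bottle stands in the white tray (at (557,165) in the right half, which is the scene crop). Next I'll move to a viewing pose along the dial axis.

```bash
cat >> h.py <<'E'
def dial(psi,c):
    "box yaw, centre xy -> face base point of dial axis, R_face (x upslope, z normal out)"
    b=np.array([np.cos(psi),np.sin(psi),0]); a=np.radians(35)
    n=-np.sin(a)*b+np.array([0,0,np.cos(a)]); u=np.cos(a)*b+np.array([0,0,np.sin(a)])
    P=np.array([*c,0])+b*(-.0575+.066*np.cos(a))+np.array([0,0,.035+.066*np.sin(a)])
    return P,R.from_matrix(np.c_[u,np.cross(n,u),n])
def toolR(Rf,th):
    "tool z into face, tool x along pointer at clockwise angle th"
    return Rf*R.from_euler('z',-th)*R.from_euler('x',np.pi)
E
python3 - <<'E'
from h import *
P,Rf=dial(np.radians(-60),(.4775,-.3315)); n=Rf.as_matrix()[:,2]
print('grip',P+n*.043)
T=toolR(Rf,-1.0)
print(rel(P+n*.22,T), P+n*.22)
E
```

```text
grip [ 0.46345012 -0.3071649   0.10807958]
(array([-119.5,  492.1,   87.3]), array([-31.6,  15.2,  13.7])) [ 0.41268861 -0.21924338  0.25306949]
```

Request:
move_arm(series="-8 35 0 0 0 0;-18 75 0 0 0 0;-27 115 0 0 0 0;-37 155 0 0 0 0;-47 195 0 0 0 0;-57 235 0 0 0 0;-66 270 0 0 0 0;-75 305 0 0 0 0")

```text
time: 16.05
position: [0.4188, -0.0291, 0.3408]
tool_rot: [0.995, 0.099, 0.0, 0.0]
ft_force: [0.3, 0.0, -0.1]
grip_width: 0.0871
grip_force: 0.0
```

Request:
move_arm(series="-10 40 10 -5.3 2.5 2.3;-22 90 40 -11 5 5;-34 140 65 -16 7.6 7;-44 187 87 -22 10 9;-44 187 87 -27 13 11.5;-44 187 87 -31.6 15.2 13.7;-44 187 87 -31.6 15.2 13.7;-44 187 87 -31.6 15.2 13.7")

```text
time: 16.72
position: [0.412, -0.2193, 0.2523]
tool_rot: [0.954, -0.023, 0.156, 0.256]
ft_force: [-0.8, -0.1, -0.7]
grip_width: 0.0872
grip_force: 0.0
```

```bash
python3 - <<'E'
from h import *
p=snap('wrist'); cv2.imwrite('pics/d8.png',cv2.resize(p['img'][:260,150:500],None,fx=2.2,fy=2.2,interpolation=cv2.INTER_CUBIC)[:,:,::-1])
np.savez('d8.npz',**{k:p[k] for k in('img','mtx','world_to_cam')})
for t in ['knob_grip','ring_lug','control_box']:
    print(t,[(np.round(d['xyz'],4).tolist(),round(d['p'],2)) for d in robot.tip_of(p,t)[:3]])
o=robot.get_obs(); print(o['position'],o['q'].round(3),o['time'])
P,Rf=dial(np.radians(-60),(.4775,-.3315)); n=Rf.as_matrix()[:,2]
print(rel(P+n*.22,toolR(Rf,-1.0)))
pts=[[-.066,s*.08,0] for s in(1,-1)]+[[.022/1,s*.08,0] for s in(1,-1)]
print(proj(p,P+Rf.apply(pts)),proj(p,P+n*.0205),proj(p,P))
E
```

```text
knob_grip [([0.4613, -0.3069, 0.1045], 0.65)]
ring_lug [([0.4844, -0.3456, 0.1127], 0.61)]
control_box [([0.4763, -0.3277, 0.0034], 0.95)]
[ 0.41330914 -0.21944738  0.25377422] [-0.564  0.228  2.146 -0.918  0.342  1.866] 16.9167
(array([-0.8, -0.4,  0.3]), array([-0. , -0. , -0.1]))
[[225.64082646 142.17027563]
 [310.99322031 260.78769023]
 [296.51322533  93.74407909]
 [377.78302923 221.4948317 ]] [[321.59754576 176.48822088]] [[321.6206185  172.18979549]]
```

View pics/d8.png

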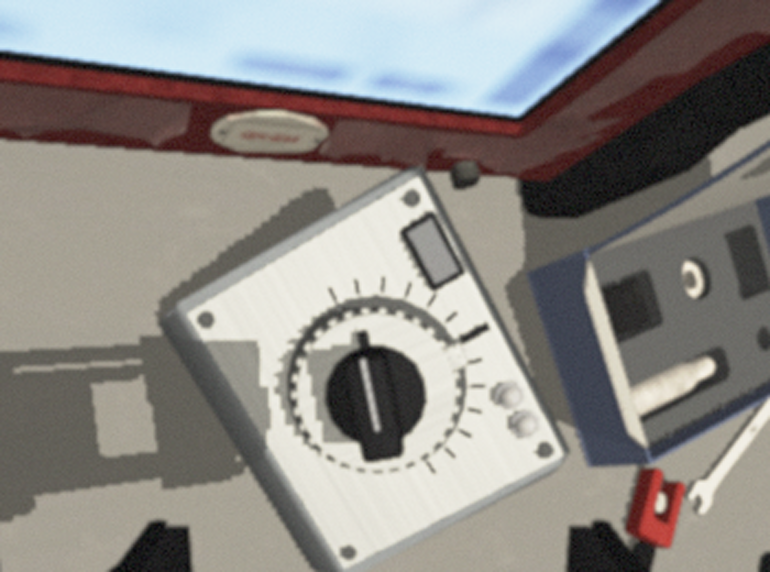

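The dial is seen along its axis: box corners at crop (172,310), (418,170), (565,455), (335,568). The bar's narrow pointer end is at (362,337), with its white line running from (362,360) to (377,430). The long index mark is at (462,340)–(488,326).

```bash
python3 - <<'E'
from h import *
from scipy.optimize import least_squares
p=dict(np.load('d8.npz')); W=np.linalg.inv(p['world_to_cam'])
px=lambda c:np.array(c,float)/2.2+[150,0]
C=px([(172,310),(418,170),(565,455),(335,568)])
loc=np.array([[-.066,.08,0],[.0744,.08,0],[.0744,-.08,0],[-.066,-.08,0]])
f=lambda v:(proj(p,(lambda P,Rf:P+Rf.apply(loc))(*dial(v[2],v[:2])))-C).ravel()
s=least_squares(f,[.4775,-.3315,np.radians(-60)],loss='soft_l1'); print(s.x[:2],np.degrees(s.x[2]),s.fun.round(1))
P,Rf=dial(s.x[2],s.x[:2])
def onface(c,h):
    d=W[:3,:3]@np.linalg.inv(p['mtx'])@[*px(c),1]; n=Rf.as_matrix()[:,2]
    X=W[:3,3]+d*(((P+n*h-W[:3,3])@n)/(d@n)); return Rf.inv().apply(X-P)
print('grip',P+Rf.as_matrix()[:,2]*.043)
m=[onface(c,.001) for c in((462,340),(488,326))];print('mark',np.round(m,4))
l=[onface(c,.057) for c in((377,430),(362,360))];v=l[1]-l[0];print('line',np.round(l,4),'th',-np.arctan2(v[1],v[0]))
t=onface((362,337),.04);e=onface((382,457),.057);print('tips',t.round(4),e.round(4))
E
```

```text
[ 0.47319997 -0.32551585] -63.55190584651153 [-5.9  0.2  2.2 -9.   8.3 -0.1 -0.3  7.8]
grip [ 0.46068471 -0.30035707  0.10807958]
mark [[ 0.0498 -0.0019  0.001 ]
 [ 0.0633 -0.0021  0.001 ]]
line [[ 0.0019 -0.0081  0.057 ]
 [ 0.011   0.0196  0.057 ]] th -1.2541939737753822
tips [0.0139 0.026  0.04  ] [-0.002 -0.019  0.057]
```

```bash
python3 - <<'E'
from h import *
from scipy.optimize import least_squares
p=dict(np.load('d8.npz')); W=np.linalg.inv(p['world_to_cam'])
px=lambda c:np.array(c,float)/2.2+[150,0]
C=px([(172,310),(418,170),(565,455),(335,568)])
for bk,bz in((.0595,0),(.0695,-.007)):
    loc=np.array([[-.066,.08,0],[bk,.08,bz],[bk,-.08,bz],[-.066,-.08,0]])
    f=lambda v:(proj(p,(lambda P,Rf:P+Rf.apply(loc))(*dial(v[2],v[:2])))-C).ravel()
    s=least_squares(f,[.4775,-.3315,np.radians(-60)],loss='soft_l1'); print(s.x[:2],np.degrees(s.x[2]),s.fun.round(1))
    P,Rf=dial(s.x[2],s.x[:2])
    def onface(c,h):
        d=W[:3,:3]@np.linalg.inv(p['mtx'])@[*px(c),1]; n=Rf.as_matrix()[:,2]
        X=W[:3,3]+d*(((P+n*h-W[:3,3])@n)/(d@n)); return Rf.inv().apply(X-P)
    print('grip',P+Rf.as_matrix()[:,2]*.043)
    m=[onface(c,.001) for c in((462,340),(488,326))];print('mark',np.round(m,4))
    l=[onface(c,.057) for c in((377,430),(362,360))];v=l[1]-l[0];print('line',np.round(l,4),'th',-np.arctan2(v[1],v[0]))
    # disc and bar ends (bar half-length 22)
    print('bar end',onface((382,457),.05).round(4),'tick centre',onface((376,380),.0205).round(4))
E
```

```text
[ 0.47509476 -0.33217177] -63.731783096224866 [ 0.4 -2.  -5.4 -2.3  0.   4.2  4.5  4.9]
grip [ 0.46265854 -0.30697382  0.10807958]
mark [[ 0.0443 -0.0011  0.001 ]
 [ 0.058  -0.0013  0.001 ]]
line [[-0.0042 -0.0078  0.057 ]
 [ 0.0049  0.0203  0.057 ]] th -1.2568881453592038
bar end [-0.0092 -0.0205  0.05  ] tick centre [0.0017 0.0051 0.0205]
[ 0.47320806 -0.32765324] -64.09988130560761 [-3.5 -0.7  0.2 -5.2  3.9  0.8  0.6  7.4]
grip [ 0.46093398 -0.30237591  0.10807958]
mark [[ 0.0483 -0.0007  0.001 ]
 [ 0.0618 -0.0009  0.001 ]]
line [[ 0.0002 -0.0077  0.057 ]
 [ 0.0091  0.0202  0.057 ]] th -1.262404770676548
bar end [-0.0047 -0.0203  0.05  ] tick centre [0.006  0.0052 0.0205]
```

```bash
python3 - <<'E'
from h import *
p=dict(np.load('d8.npz')); W=np.linalg.inv(p['world_to_cam'])
P,Rf=dial(np.radians(-62),(.4765,-.331)); n=Rf.as_matrix()[:,2]
def onface(u,h):
    d=W[:3,:3]@np.linalg.inv(p['mtx'])@[*u,1]
    X=W[:3,3]+d*(((P+n*h-W[:3,3])@n)/(d@n)); return Rf.inv().apply(X-P)
g=cv2.cvtColor(p['img'],cv2.COLOR_RGB2GRAY)
L=cv2.createLineSegmentDetector().detect(g)[0][:,0]
for l in L:
    a,b=l[:2],l[2:]; 
    A,B=onface(a,0),onface(b,0)
    if max(abs(np.r_[A,B]))<.105 and np.hypot(*(b-a))>20: print(np.round([a,b],1).tolist(),(np.r_[A[:2],B[:2]]*1000).round(1),'ang',round(np.degrees(np.arctan2(*(B-A)[[1,0]]))%180,1))
px=lambda c:np.array(c,float)/2.2+[150,0]
print('disc',onface(px((376,392)),.027),'ring',onface(px((377,384)),.0205))
E
```

```text
[[316.3999938964844, 154.6999969482422], [339.3999938964844, 163.10000610351562]] [ 5.8 19.2 21.7 -0.7] ang 128.6
[[344.8999938964844, 181.39999389648438], [332.3999938964844, 200.5]] [ 16.8 -20.6  -5.3 -31.9] ang 27.1
[[345.1000061035156, 132.1999969482422], [331.20001220703125, 107.30000305175781]] [42.8 23.8 43.2 52.2] ang 89.1
[[285.1000061035156, 149.3000030517578], [309.0, 134.5]] [-19.2  40.7  10.   40.9] ang 0.3
[[312.5, 164.1999969482422], [319.1000061035156, 195.39999389648438]] [ -3.   12.8 -14.7 -19.7] ang 70.2
[[405.5, 204.39999389648438], [363.1000061035156, 123.80000305175781]] [ 60.  -76.3  62.6  21.6] ang 88.5
[[415.1000061035156, 132.5], [434.3999938964844, 195.1999969482422]] [103.7 -13.4  91.2 -83. ] ang 79.8
[[322.8999938964844, 194.6999969482422], [316.20001220703125, 163.3000030517578]] [-10.7 -21.1   0.9  11.6] ang 70.5
[[309.3999938964844, 134.89999389648438], [333.1000061035156, 134.89999389648438]] [10.1 40.3 30.9 27.7] ang 148.8
[[363.79998779296875, 124.0], [348.6000061035156, 94.19999694824219]] [63.1 21.  64.4 54.1] ang 87.8
[[240.60000610351562, 153.39
[... 1334 characters left out ...]
[389.6000061035156, 166.6999969482422]] [ 67.8  67.2  64.8 -31.1] ang 88.3
[[392.1000061035156, 168.5], [378.70001220703125, 130.39999389648438]] [ 66.2 -34.1  72.9   7.6] ang 80.8
[[221.6999969482422, 135.8000030517578], [288.5, 86.0999984741211]] [-67.5  86.   17.5  91.4] ang 3.6
[[303.8999938964844, 92.19999694824219], [327.70001220703125, 78.5999984741211]] [27.4 78.6 54.2 77.3] ang 177.2
[[403.1000061035156, 214.39999389648438], [378.20001220703125, 227.0]] [ 52.6 -85.   22.4 -83.9] ang 177.9
[[411.20001220703125, 192.10000610351562], [389.1000061035156, 124.0999984741211]] [ 71.6 -67.2  85.    7.8] ang 79.8
disc [0.0001306  0.00023049 0.027     ] ring [0.00163685 0.00201598 0.0205    ]
```

The edges give a box yaw of about -64.2°, and the dial axis agrees with the disc centre to within 1 mm. The knob is at about -1.265 rad. Turning from here would run joint 6 out of range, so I'll half-turn the tool first.

Request:
move_arm(series="0 0 0 0 0 -7;0 0 0 0 0 -14;0 0 0 0 0 -21;0 0 0 0 0 -28;0 0 0 0 0 -35;0 0 0 0 0 -42;0 0 0 0 0 -49;0 0 0 0 0 -56", jaw=0.65)

```text
time: 17.58
position: [0.4136, -0.2196, 0.2543]
tool_rot: [0.851, 0.43, 0.017, 0.301]
ft_force: [0.3, 0.1, 0.7]
grip_width: 0.057
grip_force: 0.0
```

Request:
move_arm(series="0 0 0 0 0 -7;0 0 0 0 0 -14;0 0 0 0 0 -21;0 0 0 0 0 -28;0 0 0 0 0 -35;0 0 0 0 0 -42;0 0 0 0 0 -49;0 0 0 0 0 -56")

```text
time: 18.25
position: [0.4136, -0.2196, 0.2543]
tool_rot: [0.55, 0.779, -0.126, 0.274]
ft_force: [-0.1, 0.0, -0.6]
grip_width: 0.0566
grip_force: 0.0
```

Request:
move_arm(series="0 0 0 0 0 -7;0 0 0 0 0 -14;0 0 0 0 0 -21;0 0 0 0 0 -28;0 0 0 0 0 -35;0 0 0 0 0 -42;0 0 0 0 0 -49;0 0 0 0 0 -56")

```text
time: 18.92
position: [0.4136, -0.2196, 0.2543]
tool_rot: [0.12, 0.946, -0.24, 0.182]
ft_force: [-0.3, 0.1, 0.1]
grip_width: 0.0568
grip_force: 0.0
```

```bash
cat >> h.py <<'E'
P0,_=dial(np.radians(-62),(.4765,-.331)); _,RF=dial(np.radians(-64.2),(0,0)); N=RF.as_matrix()[:,2]
def grasp(th,h): # TCP pose, grasp point h above face, half-turned tool
    return P0+N*(h+.003), toolR(RF,th+np.pi)
E
python3 - <<'E'
from h import *
o=robot.get_obs(); print(o['q'].round(3),o['position'],o['time'],o['grip_width'])
for h in(.15,.0485): print(rel(*grasp(-1.265,h)))
E
```

```text
[-0.564  0.227  2.146 -0.918  0.342 -1.072] [ 0.41364166 -0.21961187  0.25427784] 18.9167 0.056754974740166136
(array([-2.4,  5.1, 67.1]), array([  1.2,   2.1, -23.5]))
(array([  0.9,   2.2, 168.5]), array([  1.2,   2.1, -23.5]))
```

Request:
move_arm(series="-1 2 20 0.4 0.7 -7;-2 4 40 0.8 1.4 -14;-2.4 5 60 1.2 2.1 -21;-2.4 5.1 67 1.2 2.1 -23.5;-2.4 5.1 67 1.2 2.1 -23.5;-2.4 5.1 67 1.2 2.1 -23.5")

```text
time: 19.42
position: [0.4363, -0.2488, 0.1975]
tool_rot: [-0.066, 0.952, -0.278, 0.112]
ft_force: [-0.8, -0.1, -0.7]
grip_width: 0.0569
grip_force: 0.0
```

```bash
python3 - <<'E'
from h import *
p=snap('wrist'); W=np.linalg.inv(p['world_to_cam'])
for t in ['knob_grip','ring_lug','control_box']:
    print(t,[(RF.inv().apply(np.array(d['xyz'])-P0).round(4).tolist(),round(d['p'],2)) for d in robot.tip_of(p,t)[:2]])
def onface(u,h):
    d=W[:3,:3]@np.linalg.inv(p['mtx'])@[*u,1]
    X=W[:3,3]+d*(((P0+N*h-W[:3,3])@N)/(d@N)); return RF.inv().apply(X-P0)
g=cv2.cvtColor(p['img'],cv2.COLOR_RGB2GRAY)
for l in cv2.createLineSegmentDetector().detect(g)[0][:,0]:
    A,B=onface(l[:2],.057),onface(l[2:],.057)
    if max(abs(np.r_[A[:2],B[:2]]))<.05 and np.hypot(*(l[2:]-l[:2]))>25:
        a=np.degrees(np.arctan2(*(B-A)[[1,0]]))%180
        if 55<a<90:
            u=np.array([np.cos(np.radians(72.5)),np.sin(np.radians(72.5))]); v=np.array([-u[1],u[0]])
            print(l.round(0),'along',(1000*A[:2]@u).round(1),(1000*B[:2]@u).round(1),'across',(1000*A[:2]@v).round(1),(1000*B[:2]@v).round(1),'ang',a.round(1))
print(robot.get_obs()['q'].round(3)); print(rel(*grasp(-1.265,.0485)))
E
```

```text
knob_grip [([-0.0036, -0.0016, 0.039], 0.58)]
ring_lug [([0.0362, -0.0011, 0.0196], 0.76)]
control_box [([-0.0394, -0.0017, -0.058], 0.79)]
[250. 199. 264. 237.] along -10.8 18.0 across -50.7 -42.0 ang 89.2
[324. 234. 324. 201.] along 16.3 -9.4 across 2.0 2.1 ang 72.1
[320. 201. 320. 234.] along -9.4 16.2 across -0.7 -0.9 ang 72.1
[372. 177. 370. 208.] along -26.3 -3.5 across 35.2 34.8 ang 71.4
[-0.57   0.399  2.124 -1.321  0.314 -1.055]
(array([ -0.4,  -0.4, 102.1]), array([ 0. ,  0. , -0.4]))
```

```bash
cat > kin.py <<'E'
from h import *
from scipy.optimize import least_squares
o=robot.get_obs()
D=[([-1.42845,.527477,1.432697,0,1.181365,-.17847],[.197127,-.593087,.244564]),([.37,.277,1.568,0,1.297,1.742],[.43247,.2868,.34029]),
([-.564,.227,2.146,-.918,.342,-1.072],[.41364,-.21961,.25428]),([-.74,.28,1.71,0,1.16,.63],[.42503,-.23727,.29295]),(o['q'],o['position'])]
def fk(q,v,sg):
    a1,s,d1,L2,e,L3,d6=v; y=lambda t:R.from_euler('y',t); z=lambda t:R.from_euler('z',t)
    F=y(q[1]+q[2]); Wr=F*z(sg*q[3])*y(q[4])
    return z(q[0]).apply(np.array([a1,s,d1])+y(q[1]).apply([0,0,L2])+F.apply([e,0,L3])+Wr.apply([0,0,d6])), z(q[0])*Wr*z(sg*q[5])
best=min((least_squares(lambda v:np.concatenate([fk(q,v,sg)[0]-p for q,p in D]),[0,.1,.2,.45,0,.4,.25]).__getattribute__('x').tolist(),sg) if 0 else (lambda r:(r.cost,sg,r.x))(least_squares(lambda v:np.concatenate([fk(q,v,sg)[0]-p for q,p in D]+[(v-[0,.1,.2,.45,0,.4,.25])*.001]),[0,.1,.2,.45,0,.4,.25])) for sg in(1,-1))
sg,v=best[1:]; V=v
C=(fk(o['q'],v,sg)[1].inv()*R.from_quat(o['tool_rot']))
def ik(pos,Rt,q0):
    f=lambda q:np.r_[(fk(q,v,sg)[0]-pos)*10,((fk(q,v,sg)[1]*C).inv()*Rt).as_rotvec()]
    r=least_squares(f,q0); return r.x,r.cost
E
python3 - <<'E'
from kin import *
print(best, C.as_rotvec(degrees=True).round(1), [np.round((fk(q,v,sg)[0]-p)*1000,1) for q,p in D])
q=o['q']
for h in(.15,.12,.09,.0485):
    q,c=ik(*grasp(-1.265,h),q); print(h,q.round(3),c)
for th in(-.8,-.4,0): q,c=ik(*grasp(th,.0485),q); print(th,q.round(3),c)
E
```

```text
(np.float64(2.041405228911965e-06), 1, array([0.0021789 , 0.11091989, 0.27556298, 0.5849308 , 0.11398707,
       0.39123041, 0.28201992])) [-0. -0. 90.] [array([-0. , -0.2,  0.4]), array([0.8, 0.2, 0.2]), array([ 0.3,  0.1, -0.2]), array([-1.4,  0.6, -0.6]), array([0.3, 0.2, 0.2])]
0.15 [-0.571  0.401  2.123 -1.323  0.314 -1.06 ] 1.2365381746496105e-22
0.12 [-0.594  0.47   2.117 -1.535  0.292 -0.858] 1.599755652712029e-30
0.09 [-0.617  0.537  2.105 -1.745  0.285 -0.659] 2.076399239823565e-30
0.0485 [-0.645  0.628  2.08  -1.995  0.292 -0.425] 2.3338974108562067e-26
-0.8 [-0.645  0.628  2.08  -1.995  0.292  0.04 ] 3.8376456979320924e-17
-0.4 [-0.645  0.628  2.08  -1.995  0.292  0.44 ] 5.391473044474591e-19
0 [-0.645  0.628  2.08  -1.995  0.292  0.84 ] 5.65716411806635e-18
```

The half-turned grasp would need q4 near -2.0, outside its range. The same pose with q4 + 2π ≈ 4.29 is allowed. I'll plan a joint-space unwind at height using the fitted kinematics.

```bash
cat > plan.py <<'E'
from kin import *
def rows(way,tr=.035,rot=6.4):
    "dense joint path -> equally limited rows"
    out=[]; 
    for a,b in zip(way[:-1],way[1:]):
        S=[fk(a+(b-a)*t,V,sg) for t in np.linspace(0,1,41)]
        st=[max(np.linalg.norm(S[i+1][0]-S[i][0])/tr,np.degrees((S[i][1].inv()*S[i+1][1]).magnitude())/rot) for i in range(40)]
        c=np.r_[0,np.cumsum(st)]; c=np.maximum(c,np.linspace(0,np.max(abs(b-a))/.15,41)); n=int(np.ceil(c[-1])); 
        out+=[a+(b-a)*np.interp(k*c[-1]/n,c,np.linspace(0,1,41)) for k in range(1,n+1)]
    return out
def show(Q,q0):
    for i in range(0,len(Q),8):
        p0,r0=fk(q0,V,sg); r0=r0*C; s=[]
        for q in Q[i:i+8]:
            p,r=fk(q,V,sg); r=r*C
            s.append(' '.join('%g'%x for x in np.r_[(r0.inv().apply(p-p0)*1000).round(0),(r0.inv()*r).as_rotvec(degrees=True).round(1)]))
        print(';'.join(s)); q0=Q[min(i+7,len(Q)-1)]
def corners(q):
    p,r=fk(q,V,sg); r=r*C
    return p+r.apply([[0,y,.022] for y in(-.05,.05)]+[[x,y,-.048] for x in(-.04,.04) for y in(-.095,.095)])
E
python3 - <<'E'
from plan import *
q0=o['q'].copy()
pre,_=ik(*grasp(-1.265,.084),ik(*grasp(-1.265,.1),q0)[0]); pre[3]+=2*np.pi
print('pre',pre.round(3))
way=[q0,np.array([-.6,.15,2.05,-.5,.42,-1.0]),np.array([-.6,.15,2.05,3.8,.42,-.8]),np.array([-.62,.3,2.08,4.4,.36,-.62]),pre]
Q=rows(way); print(len(Q))
for k,q in enumerate(Q):
    c=corners(q); 
    f=RF.inv().apply(c-P0)
    if k%4==3 or k>len(Q)-6: print(k,q.round(2),'tcp',fk(q,V,sg)[0].round(3),'minz',c[:,2].min().round(3),'minface',f[:,2].min().round(3))
show(Q,q0)
E
```

```text
pre [-0.621  0.551  2.102  4.498  0.285 -0.622]
63
3 [-0.58  0.29  2.09 -0.96  0.36 -1.03] tcp [ 0.431 -0.249  0.244] minz 0.204 minface 0.17
7 [-0.6   0.18  2.06 -0.59  0.41 -1.01] tcp [ 0.432 -0.235  0.287] minz 0.26 minface 0.209
11 [-0.6   0.15  2.05 -0.19  0.42 -0.99] tcp [ 0.447 -0.197  0.289] minz 0.262 minface 0.22
15 [-0.6   0.15  2.05  0.23  0.42 -0.97] tcp [ 0.475 -0.158  0.29 ] minz 0.249 minface 0.233
19 [-0.6   0.15  2.05  0.65  0.42 -0.95] tcp [ 0.509 -0.129  0.306] minz 0.259 minface 0.255
23 [-0.6   0.15  2.05  1.07  0.42 -0.93] tcp [ 0.544 -0.116  0.336] minz 0.289 minface 0.285
27 [-0.6   0.15  2.05  1.49  0.42 -0.91] tcp [ 0.574 -0.12   0.373] minz 0.324 minface 0.31
31 [-0.6   0.15  2.05  1.91  0.42 -0.89] tcp [ 0.594 -0.141  0.411] minz 0.37 minface 0.317
35 [-0.6   0.15  2.05  2.33  0.42 -0.87] tcp [ 0.6   -0.175  0.444] minz 0.417 minface 0.313
39 [-0.6   0.15  2.05  2.75  0.42 -0.85] tcp [ 0.59  -0.217  0.466] minz 0.405 minface 0.304
43 [-0.6   0.15  2.05  3.17  0.42 -0.83] tcp [ 0.568 -0.258  0.473] minz 0.39 minface 0.292
47 [-0.6   0.15  2.05  3.59  0.42 
[... 1436 characters left out ...]
-0 -1.9 1.6 5.8;13 20 -1 -3.8 3.1 11.5;18 31 -2 -5.7 4.7 17.3;22 42 -4 -7.5 6.3 23.1;25 54 -6 -9.4 7.9 28.8;27 65 -9 -11.3 9.5 34.6;28 77 -12 -13.1 11.1 40.3;27 88 -16 -15 12.7 46.1
8 9 -0 -1.8 1.6 5.8;14 19 -1 -3.7 3.3 11.5;20 30 -2 -5.5 4.9 17.3;24 41 -4 -7.3 6.6 23.1;27 53 -6 -9.1 8.2 28.8;30 64 -9 -10.9 9.9 34.6;31 76 -12 -12.7 11.6 40.3;30 87 -16 -14.5 13.3 46.1
8 9 -0 -1.8 1.7 5.8;15 19 -1 -3.5 3.4 11.5;13 39 3 -6.3 4.2 16.5;11 59 6 -9 5 21.5;8 79 9 -11.7 6.1 26.4;5 98 10 -14.3 7.2 31.3;1 118 11 -16.9 8.6 36.3;-3 137 11 -19.5 10 41.2
8 17 6 -2.4 1.6 5;16 33 11 -4.6 3.4 9.9;20 63 25 -8 4.6 10;25 93 37 -11.3 6 10;31 123 47 -14.7 7.3 10.2;37 154 56 -18.1 8.8 10.3;44 185 63 -21.4 10.3 10.5
```

```bash
python3 - <<'E'
from plan import *
q0=o['q'].copy()
pre,_=ik(*grasp(-1.265,.084),ik(*grasp(-1.265,.1),q0)[0]); pre[3]+=2*np.pi
way=[q0,np.array([-.6,.0,2.12,-.4,.40,-1.0]),np.array([-.6,-.05,2.12,3.5,.40,-.85]),np.array([-.62,.3,2.08,4.4,.36,-.62]),pre]
Q=rows(way,.038,6.8); print(len(Q))
for k,q in enumerate(Q):
    c=corners(q); 
    if k%6==3: print(k,q.round(2),'tcp',fk(q,V,sg)[0].round(2),'min',c.min(0).round(2),'max',c.max(0).round(2))
np.save('Q.npy',Q)
show(Q,q0)
p=snap('top'); W=np.linalg.inv(p['world_to_cam'])
for u in((330,188),(475,208)):
    d=W[:3,:3]@np.linalg.inv(p['mtx'])@[*u,1]; print(u,W[:3,3]-d*W[2,3]/d[2])
E
```

```text
59
3 [-0.58  0.22  2.12 -0.92  0.35 -1.03] tcp [ 0.42 -0.24  0.26] min [ 0.33 -0.3   0.23] max [ 0.48 -0.12  0.36]
9 [-0.6  -0.    2.12 -0.29  0.4  -1.  ] tcp [ 0.41 -0.18  0.33] min [ 0.3  -0.25  0.31] max [ 0.48 -0.08  0.41]
15 [-0.6  -0.01  2.12  0.38  0.4  -0.97] tcp [ 0.45 -0.13  0.34] min [ 0.35 -0.17  0.3 ] max [ 0.51 -0.06  0.44]
21 [-0.6  -0.02  2.12  1.05  0.4  -0.94] tcp [ 0.5  -0.09  0.39] min [ 0.4  -0.17  0.34] max [ 0.55 -0.01  0.5 ]
27 [-0.6  -0.03  2.12  1.72  0.4  -0.92] tcp [ 0.54 -0.1   0.45] min [ 0.47 -0.2   0.39] max [0.56 0.01 0.55]
33 [-0.6  -0.04  2.12  2.39  0.4  -0.89] tcp [ 0.54 -0.15  0.51] min [ 0.46 -0.22  0.48] max [ 0.58 -0.04  0.56]
39 [-0.6  -0.04  2.12  3.05  0.4  -0.87] tcp [ 0.52 -0.21  0.54] min [ 0.42 -0.27  0.46] max [ 0.56 -0.1   0.63]
45 [-0.6   0.02  2.11  3.68  0.39 -0.8 ] tcp [ 0.49 -0.27  0.5 ] min [ 0.39 -0.29  0.41] max [ 0.52 -0.2   0.61]
51 [-0.62  0.23  2.09  4.22  0.37 -0.67] tcp [ 0.48 -0.31  0.35] min [ 0.41 -0.35  0.29] max [ 0.5  -0.21  0.46]
57 [-0.62  0.5   2.1   4.48  0.3  -0.62] tcp [ 0.46 -0.29  0.17] min [ 0.4  -0.35  0.
[... 812 characters left out ...]
-3.9 3.3 12.2;20 32 -4 -5.8 4.9 18.3;24 43 -6 -7.8 6.6 24.4;27 55 -9 -9.7 8.2 30.5;29 67 -12 -11.6 9.9 36.6;30 79 -16 -13.4 11.6 42.7;29 90 -20 -15.3 13.3 48.9
8 9 -1 -1.8 1.7 6.1;15 19 -2 -3.7 3.4 12.3;21 30 -4 -5.5 5 18.4;25 41 -6 -7.3 6.7 24.5;15 61 4 -10.3 6.9 30.5;4 81 13 -13.4 7.2 36.4;-9 101 21 -16.5 7.8 42.2;-23 120 28 -19.7 8.5 48
3 22 12 -3.2 1.3 5.7;5 44 23 -6.4 2.9 11.3;6 67 33 -9.4 4.6 17;7 91 42 -12.4 6.6 22.6;8 115 50 -15.4 8.8 28.1;8 139 56 -18.2 11.2 33.7;1 171 62 -21.8 11.7 33.8;-6 202 67 -25.4 12.3 34
9 26 17 -3.2 1.7 0.1;19 54 32 -6.4 3.4 0.2;30 81 46 -9.7 5.1 0.4
(330, 188) [ 5.91027684e-01 -4.08383328e-04  0.00000000e+00]
(475, 208) [ 0.49476948 -0.49937269  0.        ]
```

```bash
python3 - <<'E'
from plan import *
q0=o['q'].copy()
pre,_=ik(*grasp(-1.265,.084),ik(*grasp(-1.265,.1),q0)[0]); pre[3]+=2*np.pi
way=[q0,np.array([-.6,-.07,2.12,-.4,.40,-1.0]),np.array([-.6,-.16,2.12,2.2,.40,-.9]),np.array([-.6,-.08,2.12,3.5,.40,-.85]),np.array([-.62,.3,2.08,4.4,.36,-.62]),pre]
Q=rows(way,.038,6.9); print(len(Q))
for k,q in enumerate(Q):
    c=corners(q); 
    if k%8==7: print(k,'q',q.round(2),'min',c.min(0).round(2),'max',c.max(0).round(2))
np.save('Q.npy',Q)
show(Q,q0)
E
```

```text
60
7 q [-0.59  0.03  2.12 -0.59  0.38 -1.01] min [ 0.3  -0.27  0.31] max [ 0.48 -0.1   0.41]
15 q [-0.6  -0.09  2.12  0.28  0.4  -0.97] min [ 0.33 -0.18  0.33] max [ 0.49 -0.06  0.48]
23 q [-0.6  -0.12  2.12  1.18  0.4  -0.94] min [ 0.41 -0.16  0.38] max [0.54 0.01 0.56]
31 q [-0.6  -0.16  2.12  2.09  0.4  -0.9 ] min [ 0.45 -0.19  0.49] max [0.55 0.   0.62]
39 q [-0.6  -0.11  2.12  2.96  0.4  -0.87] min [ 0.41 -0.25  0.5 ] max [ 0.55 -0.08  0.66]
47 q [-0.61  0.03  2.11  3.77  0.39 -0.78] min [ 0.39 -0.29  0.4 ] max [ 0.52 -0.21  0.59]
55 q [-0.62  0.35  2.08  4.42  0.35 -0.62] min [ 0.41 -0.36  0.22] max [ 0.49 -0.2   0.38]
0 -9 -17 0.6 -0.6 6.2;0 -17 -34 1 -1.3 12.4;1 -24 -51 1.1 -2.1 18.5;1 -30 -68 1.1 -3.2 24.7;0 -34 -85 0.8 -4.3 30.8;-0 -38 -103 0.2 -5.6 36.8;-1 -40 -121 -0.6 -7.1 42.8;-2 -42 -139 -1.6 -8.7 48.8
-4 2 -18 -1.5 -1.2 5.9;-8 6 -36 -3.2 -2.3 11.8;-5 17 -39 -5.7 -1.2 18;-3 29 -41 -8.1 -0.1 24.1;-3 41 -45 -10.6 1 30.2;-4 52 -49 -13.1 2.2 36.4;-6 64 -53 -15.6 3.4 42.5;-9 75 -58 -18.1 4.6 48.6
6 11 -2 -2.3 1.3 6.2;11 23 -4 -4.5 2.6 12.4;15 36 -7 -6.8 3.9 18.5;17 48 -11 -
[... 230 characters left out ...]
-20 -13.2 9.8 36.8;28 87 -25 -15.3 11.6 42.9;27 99 -31 -17.4 13.4 49
9 10 -2 -2 1.8 6.1;12 20 -0 -3.8 2.9 12.2;13 31 1 -5.7 4.1 18.3;14 42 2 -7.5 5.2 24.3;13 53 2 -9.4 6.4 30.4;11 65 2 -11.4 7.5 36.4;8 76 2 -13.3 8.7 42.4;4 87 1 -15.4 9.8 48.4
4 11 2 -2.1 1.2 6;8 23 3 -4.1 2.5 11.9;10 36 4 -6.3 3.8 17.9;11 49 4 -8.4 5.2 23.8;11 62 4 -10.5 6.5 29.7;-3 82 14 -13.7 6.6 35.6;-17 102 23 -16.9 6.9 41.5;-33 122 30 -20.3 7.3 47.3
1 23 13 -3.4 1.1 5.7;1 47 25 -6.8 2.4 11.3;1 72 36 -10.1 4 16.9;-0 97 45 -13.4 5.8 22.4;-2 123 52 -16.6 7.8 27.9;-4 149 59 -19.8 10.1 33.4;-7 175 63 -22.8 12.6 38.8;-17 206 68 -26.4 13 39
9 27 17 -3.2 1.6 0.1;18 54 32 -6.5 3.2 0.2;29 82 45 -9.7 5 0.3;40 110 57 -12.9 6.7 0.5
```

Request:
move_arm(series="0 -9 -17 0.6 -0.6 6.2;0 -17 -34 1 -1.3 12.4;1 -24 -51 1.1 -2.1 18.5;1 -30 -68 1.1 -3.2 24.7;0 -34 -85 0.8 -4.3 30.8;0 -38 -103 0.2 -5.6 36.8;-1 -40 -121 -0.6 -7.1 42.8;-2 -42 -139 -1.6 -8.7 48.8")

```text
time: 20.33
position: [0.4055, -0.211, 0.3361]
tool_rot: [0.313, 0.886, -0.188, 0.287]
ft_force: [0.7, 0.0, 0.7]
grip_width: 0.0568
grip_force: 0.0
```

Request:
move_arm(series="-4 2 -18 -1.5 -1.2 5.9;-8 6 -36 -3.2 -2.3 11.8;-5 17 -39 -5.7 -1.2 18;-3 29 -41 -8.1 -0.1 24.1;-3 41 -45 -10.6 1 30.2;-4 52 -49 -13.1 2.2 36.4;-6 64 -53 -15.6 3.4 42.5;-9 75 -58 -18.1 4.6 48.6")

```text
time: 21.0
position: [0.4385, -0.1297, 0.3734]
tool_rot: [0.607, 0.708, 0.097, 0.347]
ft_force: [0.7, 0.4, -0.4]
grip_width: 0.0566
grip_force: 0.0
```

```bash
python3 - <<'E'
from kin import *
Q=np.load('Q.npy'); print(o['q'].round(3),Q[15].round(3),o['time']); 
p,r=fk(Q[15],V,sg); print(rel(p,r*R.from_euler('z',90,degrees=True)))
E
```

```text
[-0.605 -0.091  2.123  0.295  0.396 -0.988] [-0.6   -0.093  2.12   0.278  0.4   -0.974] 21.0
(array([ 0.5,  0.5, -1.1]), array([ 0.1, -0. , -0.3]))
```

Tracking is excellent. Continuing.

Request:
move_arm(series="6 11 -2 -2.3 1.3 6.2;11 23 -4 -4.5 2.6 12.4;15 36 -7 -6.8 3.9 18.5;17 48 -11 -9.1 5.3 24.7;18 61 -15 -11.4 6.7 30.8;18 74 -20 -13.7 8.2 37;17 86 -25 -16 9.7 43.1;14 98 -30 -18.3 11.2 49.2")

```text
time: 21.67
position: [0.4977, -0.0841, 0.4451]
tool_rot: [0.772, 0.398, 0.396, 0.296]
ft_force: [0.6, 0.2, 0.1]
grip_width: 0.0565
grip_force: 0.0
```

Request:
move_arm(series="8 11 -2 -2.2 1.6 6.1;14 23 -4 -4.5 3.1 12.3;19 36 -7 -6.7 4.8 18.4;23 48 -11 -8.8 6.4 24.5;26 61 -15 -11 8.1 30.6;28 74 -20 -13.2 9.8 36.8;28 87 -25 -15.3 11.6 42.9;27 99 -31 -17.4 13.4 49")

```text
time: 22.33
position: [0.5192, -0.1072, 0.5478]
tool_rot: [0.765, 0.013, 0.621, 0.17]
ft_force: [0.4, 0.3, 1.1]
grip_width: 0.0565
grip_force: 0.0
```

Request:
move_arm(series="9 10 -2 -2 1.8 6.1;12 20 0 -3.8 2.9 12.2;13 31 1 -5.7 4.1 18.3;14 42 2 -7.5 5.2 24.3;13 53 2 -9.4 6.4 30.4;11 65 2 -11.4 7.5 36.4;8 76 2 -13.3 8.7 42.4;4 87 1 -15.4 9.8 48.4")

```text
time: 23.0
position: [0.5045, -0.1887, 0.5748]
tool_rot: [0.621, -0.368, 0.692, -0.002]
ft_force: [0.3, -0.6, 1.2]
grip_width: 0.0567
grip_force: 0.0
```

Request:
move_arm(series="4 11 2 -2.1 1.2 6;8 23 3 -4.1 2.5 11.9;10 36 4 -6.3 3.8 17.9;11 49 4 -8.4 5.2 23.8;11 62 4 -10.5 6.5 29.7;-3 82 14 -13.7 6.6 35.6;-17 102 23 -16.9 6.9 41.5;-33 122 30 -20.3 7.3 47.3")

```text
time: 23.67
position: [0.4829, -0.278, 0.4831]
tool_rot: [-0.369, 0.697, -0.597, 0.149]
ft_force: [0.2, 0.4, 0.3]
grip_width: 0.0571
grip_force: 0.0
```

```bash
python3 - <<'E'
from plan import *
Q=np.load('Q.npy'); print(o['q'].round(3),Q[47].round(3),o['time'],o['ft_force']); 
p,r=fk(Q[47],V,sg); print(rel(p,r*C)); pre=Q[-1]; q0=o['q']
# straight-in waypoint above the dial on its axis
up=ik(*grasp(-1.265,.084),pre)[0]
Q2=rows([q0,np.array([-.62,.3,2.08,4.4,.36,-.62]),up],.038,6.9); np.save('Q2.npy',Q2); print(len(Q2),up.round(3)); show(Q2,q0)
E
```

```text
[-0.61   0.037  2.113  3.754  0.393 -0.76 ] [-0.606  0.034  2.108  3.769  0.388 -0.781] 23.6667 [0.23276418 0.35396671 0.3027753 ]
(array([-1.2, -2.4, -0.6]), array([ 0.1, -0.1, -0.3]))
12 [-0.621  0.551  2.104  4.491  0.286 -0.614]
1 23 13 -3.4 1.1 5.6;1 47 25 -6.8 2.5 11.2;1 71 35 -10.1 4 16.7;0 96 44 -13.4 5.8 22.2;-2 121 52 -16.6 7.9 27.7;-4 147 58 -19.7 10.1 33.1;-7 173 63 -22.7 12.6 38.5;-17 204 68 -26.3 13 38.6
9 27 17 -3.2 1.6 0.1;18 54 32 -6.5 3.2 0.2;29 82 45 -9.7 5 0.3;40 111 57 -12.9 6.7 0.5
```

Request:
move_arm(series="1 23 13 -3.4 1.1 5.6;1 47 25 -6.8 2.5 11.2;1 71 35 -10.1 4 16.7;0 96 44 -13.4 5.8 22.2;-2 121 52 -16.6 7.9 27.7;-4 147 58 -19.7 10.1 33.1;-7 173 63 -22.7 12.6 38.5;-17 204 68 -26.3 13 38.6")

```text
time: 24.33
position: [0.4702, -0.3133, 0.2713]
tool_rot: [-0.076, 0.905, -0.382, 0.172]
ft_force: [-0.7, 0.4, -1.0]
grip_width: 0.0565
grip_force: 0.0
```

Request:
move_arm(series="9 27 17 -3.2 1.6 0.1;18 54 32 -6.5 3.2 0.2;29 82 45 -9.7 5 0.3;39 109 55 -12.9 6.7 0.5;39 109 55 -12.9 6.7 0.5;39 109 55 -12.9 6.7 0.5")

```text
time: 24.83
position: [0.4526, -0.2844, 0.1467]
tool_rot: [-0.071, 0.951, -0.282, 0.11]
ft_force: [0.3, 0.3, 0.0]
grip_width: 0.0563
grip_force: 0.0
```

```bash
python3 - <<'E'
from h import *
o=robot.get_obs(); print(o['q'].round(3),o['time'],o['ft_force'],o['position'])
for h in (.084,.0485): print(rel(*grasp(-1.262,h)))
E
```

```text
[-0.621  0.545  2.101  4.519  0.288 -0.649] 24.8333 [0.30507221 0.30346324 0.022251  ] [ 0.45264873 -0.28440426  0.14666295]
(array([-0.3,  2.5,  1.5]), array([-0.2, -0.1,  0.5]))
(array([-0.4,  2.6, 37. ]), array([-0.2, -0.1,  0.5]))
```

Request:
move_arm(series="-0.4 2.5 0 -0.2 -0.1 0.5;-0.4 2.5 10 -0.2 -0.1 0.5;-0.4 2.5 22 -0.2 -0.1 0.5;-0.4 2.5 32 -0.2 -0.1 0.5;-0.4 2.5 37 -0.2 -0.1 0.5;-0.4 2.5 37 -0.2 -0.1 0.5;-0.4 2.5 37 -0.2 -0.1 0.5")

```text
time: 25.42
position: [0.4627, -0.3018, 0.1168]
tool_rot: [-0.067, 0.951, -0.28, 0.113]
ft_force: [0.4, 0.2, 0.5]
grip_width: 0.0565
grip_force: 0.0
```

Request:
move_arm(series="0 0 0 0 0 0;0 0 0 0 0 0;0 0 0 0 0 0;0 0 0 0 0 0;0 0 0 0 0 0;0 0 0 0 0 0;0 0 0 0 0 0;0 0 0 0 0 0", jaw=0, newtons=10)

```text
time: 26.08
position: [0.4621, -0.3005, 0.1147]
tool_rot: [-0.067, 0.952, -0.278, 0.112]
ft_force: [0.3, 2.2, 0.0]
grip_width: 0.0179
grip_force: 10.0
```

```bash
python3 - <<'E'
from h import *
o=robot.get_obs(); print(o['q'].round(3),o['time'],o['ft_force'],o['moment'],o['grip_width'],o['grip_force'])
print(R.from_quat(o['tool_rot']).inv().apply(o['ft_force']))
print(rel(*grasp(-1.262,.0485)))
E
```

```text
[-0.644  0.626  2.082  4.291  0.29  -0.424] 26.0833 [0.28506714 2.23940751 0.01745789] [ 0.8201223  -0.05290102  0.11193147] 0.01794033516769368 9.999971780343913
[-0.70494486  1.84461381 -1.09405973]
(array([ 0.2, -0.9,  0.2]), array([ 0.1,  0.1, -0. ]))
```

Request:
move_arm(series="0 0 0 0 0 0;0 0 0 0 0 5;0 0 0 0 0 11;0 0 0 0 0 17;0 0 0 0 0 23;0 0 0 0 0 29;0 0 0 0 0 35;0 0 0 0 0 40", newtons=18)

```text
time: 26.75
position: [0.4619, -0.3011, 0.115]
tool_rot: [0.265, 0.916, -0.223, 0.201]
ft_force: [-0.8, 1.2, -0.5]
grip_width: 0.0179
grip_force: 18.0
```

Request:
move_arm(series="0 0 0 0 0 6;0 0 0 0 0 12;0 0 0 0 0 18;0 0 0 0 0 23;0 0 0 0 0 28;0 0 0 0 0 31;0 0 0 0 0 32.3;0 0 0 0 0 32.3")

```text
time: 27.42
position: [0.4615, -0.3015, 0.1152]
tool_rot: [0.507, 0.808, -0.16, 0.255]
ft_force: [-3.2, 0.7, -0.0]
grip_width: 0.0182
grip_force: 18.0
```

```bash
python3 - <<'E'
from h import *
p=snap('top')
o=robot.get_obs(); print(o['q'].round(3),o['time'],o['ft_force'],o['grip_width'],o['grip_force'])
print(rel(*grasp(0,.0485)))
print([(RF.inv().apply(np.array(d['xyz'])-P0).round(4).tolist(),round(d['p'],2)) for d in robot.tip_of(p,'ring_lug')[:2]])
E
```

```text
[-0.645  0.626  2.082  4.292  0.293  0.837] 27.4667 [-3.01344929  0.48360846  0.44436463] 0.01802705268780403 18.000128294806927
(array([-0.1,  0.5,  0.2]), array([-0., -0., -0.]))
[([0.0384, -0.001, 0.0237], 0.44)]
```

Request:
move_arm(series="0 0 0 0 0 0;0 0 0 0 0 0;0 0 0 0 0 0;0 0 0 0 0 0;0 0 0 0 0 0;0 0 -8 0 0 0;0 0 -22 0 0 0;0 0 -36 0 0 0", jaw=0.65)

```text
time: 28.18
position: [0.4532, -0.2828, 0.1447]
tool_rot: [0.507, 0.808, -0.159, 0.255]
ft_force: [-0.7, 0.2, -0.4]
grip_width: 0.0553
grip_force: 0.0
```

```bash
cat > chk.py <<'E'
from h import *
p=snap('wrist'); W=np.linalg.inv(p['world_to_cam'])
print([(t,RF.inv().apply(np.array(d['xyz'])-P0).round(4).tolist(),round(d['p'],2)) for t in('ring_lug','knob_grip') for d in robot.tip_of(p,t)[:2]])
def onface(u,h):
    d=W[:3,:3]@np.linalg.inv(p['mtx'])@[*u,1]
    X=W[:3,3]+d*(((P0+N*h-W[:3,3])@N)/(d@N)); return RF.inv().apply(X-P0)
g=cv2.cvtColor(p['img'],cv2.COLOR_RGB2GRAY)
for l in cv2.createLineSegmentDetector().detect(g)[0][:,0]:
    A,B=onface(l[:2],.057),onface(l[2:],.057)
    if np.hypot(*(l[2:]-l[:2]))>12 and max(abs(np.r_[A[:2],B[:2]]))<.09:
        print(l.round(0),(np.r_[A[:2],B[:2]]*1000).round(1),'ang',((np.degrees(np.arctan2(*(B-A)[[1,0]]))+90)%180-90).round(1))
o=robot.get_obs();print(o['position'],o['ft_force'],o['q'].round(2),o['time'])
cv2.imwrite('pics/f9.png',cv2.resize(p['img'][:300,150:500],None,fx=2,fy=2,interpolation=cv2.INTER_CUBIC)[:,:,::-1])
E
python3 chk.py
```

```text
[('knob_grip', [-0.0024, -0.0019, 0.0395], 0.84)]
[267. 238. 267. 281.] [ -6.5 -29.8  18.7 -30.8] ang -2.3
[215. 280. 242. 253.] [ 18.4 -59.5   2.3 -43.7] ang -44.4
[240. 255. 251. 234.] [  3.1 -44.9  -9.1 -38. ] ang -29.6
[395. 238. 404. 256.] [-6.5 37.7  3.8 43.3] ang 28.2
[304. 278. 305. 257.] [ 17.2 -10.8   4.4 -10.2] ang -2.9
[268. 280. 306. 281.] [ 18.5 -30.4  18.7  -9.8] ang 89.4
[382. 230. 395. 238.] [-10.9  30.8  -6.6  37.8] ang 58.3
[404. 256. 428. 280.] [ 3.9 43.3 18.1 57.4] ang 44.5
[376. 271. 376. 247.] [12.6 28.4 -1.4 28.2] ang 0.7
[283. 231. 290. 201.] [-10.6 -21.5 -27.1 -17.1] ang -15.0
[335. 257. 338. 278.] [ 4.4  6.4 17.3  7.9] ang 6.5
[336. 281. 356. 280.] [18.7  6.7 18.6 17.7] ang -89.3
[359. 214. 354. 243.] [-19.9  18.3  -3.6  16.1] ang -7.7
[353. 243. 336. 258.] [-3.7 15.7  4.8  6.8] ang -46.4
[304. 257. 286. 241.] [  4.3 -10.8  -4.9 -19.6] ang 44.2
[357. 271. 374. 272.] [13.2 18.2 13.2 27.7] ang 89.7
[382. 194. 384. 215.] [-30.5  29.7 -19.6  31.5] ang 9.0
[318. 234. 318. 279.] [-8.6 -2.9 18.  -3. ] ang -0.2
[277. 271. 286. 279.] [ 12.7 -25.5  18.  -20.8] ang 41
[... 4404 characters left out ...]
9.9  61.3 -41.8] ang -87.6
[435. 212. 440. 173.] [-21.   57.6 -41.4  58.2] ang -1.5
[449. 272. 454. 290.] [13.3 68.4 24.9 72.3] ang 18.8
[190. 288. 195. 272.] [ 23.4 -74.   13.2 -70.1] ang -21.2
[347. 234. 337. 251.] [-9.  12.4  0.7  7.1] ang -28.6
[363. 314. 365. 341.] [40.1 22.2 57.9 24.4] ang 7.3
[476. 233. 494. 221.] [ -9.3  80.1 -16.2  89.1] ang -52.7
[307. 239. 309. 276.] [-5.7 -8.7 15.7 -8.2] ang 1.3
[286.  87. 431.  86.] [-82.7 -17.7 -82.9  50. ] ang -89.9
[454. 247. 473. 235.] [-1.4 69.7 -8.2 79.1] ang -54.1
[236. 316. 237. 332.] [ 41.  -49.8  51.9 -49.6] ang 1.0
[ 0.45355068 -0.28269909  0.14548891] [-0.49878415 -0.35571909 -0.39533417] [-0.62  0.55  2.1   4.5   0.28  0.64] 28.3333
```

View pics/f9.png

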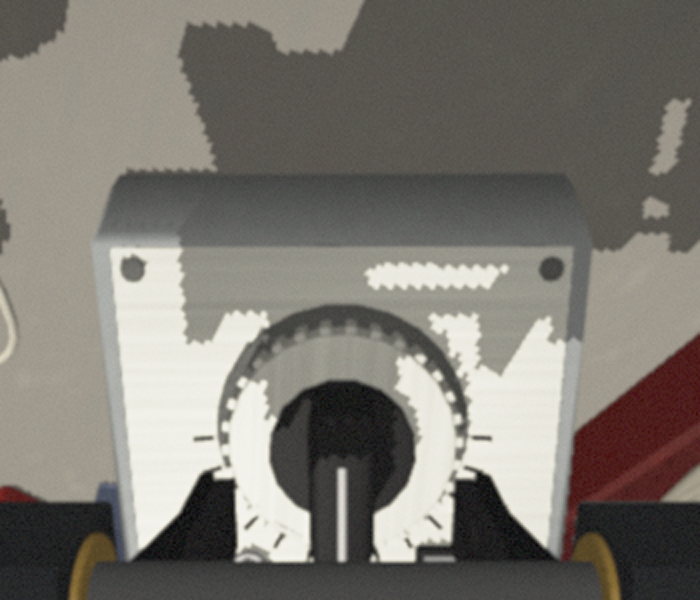

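```bash
python3 - <<'E'
from h import *
for c in('scene','top'):
    p=snap(c)
    for t in ['bottle_neck','bottle_foot','gas_tester','tape_roll','ring_lug']: print(c,t,[(np.round(d['xyz'],3).tolist(),round(d['p'],2)) for d in robot.tip_of(p,t)[:3] if d['xyz'][1]>0 or t=='ring_lug'])
E
```

```text
scene bottle_neck [([0.441, 0.367, 0.154], 0.87)]
scene bottle_foot [([0.44, 0.361, -0.002], 0.77)]
scene gas_tester [([0.651, 0.064, -0.002], 0.62)]
scene tape_roll [([0.563, 0.44, 0.0], 0.58)]
scene ring_lug []
top bottle_neck [([0.439, 0.365, 0.151], 0.82)]
top bottle_foot [([0.436, 0.365, 0.005], 0.65)]
top gas_tester []
top tape_roll [([0.563, 0.441, -0.003], 0.5)]
top ring_lug [([0.485, -0.345, 0.111], 0.45)]
```

The bar and its white line (crop (342,470)–(342,560)) run straight up-slope, square to the box edges, and the fingers are clear of the knob. The bottle, tape roll, gas tester and ring lug all read at the same positions as before. Handing in.

```bash
python3 -c "
from rig import robot
print(robot.hand_in())"
```

```text
the job is handed in; nothing more can be done
None
```

The job is handed in at about 28 s of robot time: the wash bottle stands upright in the empty tray, and the inner knob was turned clockwise to within about 1° of the index mark by my camera measurement. The outer ring, gas tester and tape roll still read where they started, and the gripper is open and clear; the hand-in returned no verdict.

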